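# Turn a gear case and pack it level

## Task

The green gear case has been left askew and its cover slopes to the front, the side with the round bearing cap; pack it up level: by its bow handle turn the case where it stands until its back is square to the angle plate, then tip it back on its rear feet until it leans on the plate by itself. Slide the yellow forked packer well home under the raised front, a tine under each front foot and the drain plug in the fork, let it go, and gently lower the case onto it. Do not lift the rear feet off the bench or let the case fall, and leave the other things where they are.

Things in the scene. Friction and masses are not known exactly. Their poses are not given: they have to be found in the camera images.
- case: Green cast gear case, aluminium cover, loose, 0.8 to 1.1 kg; 76 mm deep (x), 120 wide (y); cover slopes 8 degrees, top 125 mm high at the front edge, 135 at the back. Origin: centre of footprint on the bench; x to its back, y to its left. Feet 18 (x) by 22 mm at x +-29, y +-42 lift it 8 mm. With 8 mm under both whole front feet it tips back 8 degrees and the cover is level.
- case_handle (a point): Middle of the bow handle's bar, at (-6.5, 0, 171.5) mm in the case's frame: a dark round steel bar 14 mm thick that runs along the case's y above the cover's middle, its axis 42 mm above the cover, 66 mm clear between its two posts. Grip it with the pads closing along the case's x; gripped so, the case swings about the bar in the pads while the gripper keeps its tilt.
- case_heel (a point): Middle of the case's rear foot edge at the bench, (38, 0, 0) mm in its frame: the edge it tips about and which must stay on the bench. Tipped back about it the case balances at about 31 degrees; a little farther it leans on the upright by itself, at 35 to 45 degrees, front feet 43 to 54 mm up.
- case_drain (a point): Underside of the brass drain plug, 22 mm across, at (-25, 0, 2) mm in the case's frame; it hangs 6 mm below the underside, between the front feet, so the packer must not go under it.
- case_foot_left (a point): Centre of the sole of the left front foot, (-29, 42, 0) mm in the case's frame; the sole measures 18 mm (x) by 22 mm (y).
- case_foot_right (a point): Centre of the sole of the right front foot, (-29, -42, 0) mm in the case's frame; the sole measures 18 mm (x) by 22 mm (y).
- packer: Yellow steel horseshoe packer, 8 mm thick, 104 wide (y), loose, 0.28 kg, black grip rib. Origin: underside below mid rib; x to the open end. Plate from x -26 to 92 mm; from 44 to 92 two tines, each at y +-20 to +-52, gap 40 wide. Rib 12 mm thick (y), 40 long (x), top 39 above the bench. Mass centre 23 mm ahead of the rib. Lies in one of three places, swapped with the tape measure and wood block.
- packer_grip (a point): Grip point on the packer's rib, (0, 0, 32) mm in its frame; pads close along the packer's y.
- packer_nose (a point): Middle between the tips of the two tines, (92, 0, 4) mm in the packer's frame.
- angle_plate: Dark slotted angle plate, bolted to the bench behind the case by a foot and gussets on its far side. Origin: bottom middle of its flat upright front face, which is 150 mm wide and 135 mm high; x points away from the case, to the back. The case starts with its centre 123 to 133 mm in front of this face, turned 0.7 to 1.45 rad anticlockwise (from above) from square.
- spray_can: White and blue spray can, 66 mm across, 214 mm tall, standing to the left of the case. Origin: centre of its base. Leave it alone.
- glue_bottle: White glue bottle with a red nozzle, 53 mm across, 153 mm tall, standing to the right of the case. Origin: centre of its base. Leave it alone.
- tape_measure: Yellow tape measure, 62x77x35 mm. Origin: centre of its base. Leave it alone.
- wood_block: Beech block, 45x90x28 mm. Origin: centre of its base. Leave it alone.
- mug: White mug with blue dots, 92 mm across, 93 mm tall, right of the angle plate. Origin: centre of its base. Leave it alone.
There are look-alikes about, which are no part of the job. What is shaped like the packer but red is not meant.

How it is judged:
On the way, in this order (a step that is already met when the one before it is completed fails the run):
1. the case leans back against the angle plate on its own, the robot clear of it (angle between case's own x axis and vertical above 2.02458 rad and contact force between case and angle_plate above 0.1 N and contact force between the fingers and case below 0.1 N), for 0.3 s.
2. with the case still leaning, the packer lies let go on the bench, its fork under the raised front (all of step 1 and horizontal distance between packer_nose and case_drain below 0.035 m and height (world z) of packer_nose below 0.009 m and contact force between the fingers and packer below 0.1 N), for 0.3 s.
At the end, for the whole second after the job is handed in: Case at rest on rear feet and packer, its back to the plate within 10 degrees and 120 mm, not leaning; cover level within 1.2 degrees; packer flat on the bench, a tine under the whole of each front foot (tips 17 mm behind the front face, under 10 mm off-centre), plug in the fork (angle between case's own x axis and vertical between 1.68948 and 1.73137 rad and angle between case's own y axis and vertical between 1.54811 and 1.59349 rad and x of case_foot_left in the frame of packer between 0.052 and 0.084 m and x of case_foot_right in the frame of packer between 0.052 and 0.084 m and y of case_foot_left in the frame of packer between 0.031 and 0.053 m and y of case_foot_right in the frame of packer between -0.053 and -0.031 m and contact force between case and packer above 1 N and contact force between case and angle_plate below 1 N and height (world z) of packer_nose below 0.007 m and height (world z) of case_heel below 0.006 m and angle between the x axis of case and the x axis of angle_plate, either way round below 0.17 rad and horizontal distance between case_heel and angle_plate below 0.12 m and linear speed of each of case, packer below 0.01 m/s); the robot touches nothing.
It fails at once if the case's rear feet are lifted off the bench by more than 20 mm (height (world z) of case_heel above 0.02 m).
It fails at once if the tilted case is let fall (turns faster than 2.5 rad/s) (angular speed of case above 2.5 rad/s and angle between case's own z axis and vertical above 0.1 rad).
It fails at once if a thing that is to be left alone is moved by more than 30 mm (distance of any of spray_can, glue_bottle, tape_measure, wood_block, mug from where it was at the start of the episode above 0.03 m).
It also fails if it takes over 72 s, if anything falls off the work surface, if the arm or the gripper's body presses on something with over 40 N, if the wrist force passes 120 N, or if a joint passes its speed limit or range.

## Robot

A 6-joint arm with a two-finger parallel gripper is mounted at the origin on a cart in front of the work surface, level with it; the furniture and walls round the work are solid. World frame = base frame: x ahead of the robot, y to its left, z up, the work surface at z = 0. Lengths are in m, angles in rad, forces in N, time in s.
With the tool pointing down it reaches from about 0.375 to 0.975 m from the base axis. Payload 3.8 kg.
Tool frame: the origin (TCP) lies at the very end of the fingers, on their centre line; the grasp point (between the pads) lies 19 mm behind it; z points along the fingers, y is the line along which they close (so a half turn about z gives the same grasp; the last joint's range is limited). The gripper opens to 85 mm and grips with 20 to 120 N. Pads are 22 mm wide; open, the fingers measure 114 mm over their backs; the gripper's body (76 mm by 85 mm) begins 54 mm behind the grasp point. The pads swing forward as they close: fully open they stand 13 mm farther back than shut.
Start: joints at [1.095, 0.264, 1.604, -0, 1.274, -0.037], TCP at [0.287, 0.611, 0.231] pointing down, gripper open.
Joint ranges: [-2.63, 2.63], [-0.94, 2.18], [0.31, 2.57], [-1.31, 4.45], [0, 2.66], [-2.55, 2.55]. Speed limits (rad/s): [2.57, 2.57, 3.14, 3.14, 3.14, 3.14].

## Interface

Orientations are given as a unit quaternion [x, y, z, w].
In Python, from bench import status, eyes, job gives the robot as it stands.
- The arm moves only by the tool play_rows, never from a script. Its argument "series" is text: rows parted by semicolons, each of 7 numbers parted by spaces: the turn, a rotation vector about the tool's x, y, z in rad, then the shift along the tool's x, y, z in mm, then the finger opening in mm, from 0 to 85.4. In form: rx ry rz tx ty tz grip; .... A call has 1 to 5 rows; each row shifts and turns the commanded pose from where the row before left it, along the tool's axes as they then stand; what a row does not reach is not made up. A row lasts 1/10 s, in which the tool goes at most 50 mm and 8.59 degrees, less where a joint would pass 70% of its speed; a pose out of reach is approached as far as the arm can. A call with a gripper value outside its range is refused whole. The fingers move at their own pace and stop on an object; "newtons" is the grip in N (left out, the last holds). Time passes only in rows, so rows that do not move let the fingers close. It gives the time, the measured TCP pose, the force, the opening and the grip force at its end, in the units of the state.
- status.get_obs(): the state, without advancing time (a new reading comes with each control period).
- eyes.read_camera(name): name is "scene" or "top"; returns a dict with "img" (384x512x3 uint8, red, green, blue), "fx", "fy", "cx", "cy" (pixels), "origin" and "rotation" of the camera in the world. Camera axes: x right, y up, looking along -z (the intrinsics and any distortion apply to the point x, -y, -z); pixel columns grow to the right and rows downward; lengths in m; the calibration is good to about 2 mm. A picture is of the moment at which its call begins. There is no depth.
- job.finish_job(): hands the job in; it is judged then, once.
The state is a dict: "time_s": time; "joint_positions": joint angles; "joint_vel": joint speeds; "joint_torque": joint torques, N m; "tool_pos": TCP position; "orientation": TCP orientation; "contact_force": force on the tool from outside, world axes, zero at the start; "torque": the same for the moment, N m; "width": opening from 0.0 (shut) to 1.0 (fully open); "gripper_force": force on a finger pad.
Only numpy, scipy, OpenCV 4.12 (cv2) and the standard library are available. Lean on these libraries where they do the work, as an engineer would, in place of code of your own. Each camera call takes 0.05 s, during which the arm holds its last target. There are 200 camera calls.

## Working session

There is one attempt and no reset: what is moved stays moved. The work goes in short steps, Python scripts to look and compute and a tool call to move; the robot and the scene stay as the last step left them, time stands still between calls to the robot, and variables do not carry over. Pictures are saved under pics/ and viewed, at most 10 in all, crops included, and the job is handed in when it is done.

Besides the shell and the picture viewer there is one more tool, called after ">>>" as name(argument=value, ...) on one line, values as JSON. play_rows: Moves the arm, as the interface text tells. Its arguments: {"type":"object","properties":{"series":{"type":"string"},"newtons":{"type":"number"}},"required":["series"]}

```bash
ls; mkdir -p pics; python3 - <<'E'
from bench import status, eyes
import cv2,numpy as np
print(status.get_obs())
for n in("scene","top"):
    d=eyes.read_camera(n); cv2.imwrite(f"pics/{n}0.png",d["img"][:,:,::-1]); print({k:v for k,v in d.items() if k!="img"})
E
```

```text
pics
{'time_s': 0.0, 'joint_positions': array([ 1.09509730e+00,  2.64752023e-01,  1.60536957e+00,  6.84715264e-06,
        1.27370451e+00, -3.69119305e-02]), 'joint_vel': array([ 0.00027831, -0.00089966,  0.00192163,  0.00065764, -0.00144996,
       -0.00139819]), 'joint_torque': array([ 1.57423219e-03, -5.15103614e+01, -3.67322659e+01,  2.49305085e-04,
        1.27053360e-02,  2.22078961e-05]), 'tool_pos': array([0.28644052, 0.61040294, 0.22996519]), 'orientation': array([ 2.17638595e-01,  9.76028788e-01, -1.07941462e-03, -2.86264567e-04]), 'contact_force': array([ 0.3018122 ,  0.27674174, -0.59973331]), 'torque': array([-0.02497535, -0.00128487, -0.03653553]), 'gripper_force': 0.0, 'width': 0.9998532393393166}
{'fx': 491.76850082794033, 'fy': 491.76850082794033, 'cx': 245.66654145730053, 'cy': 195.8206926153346, 'origin': array([-0.115679  , -0.68984709,  1.36561385]), 'rotation': array([ 0.30620343, -0.12581763, -0.34070205,  0.87996108])}
{'fx': 373.59933730342647, 'fy': 373.59933730342647, 'cx': 252.97667235116612, 'cy': 193.28278053869352, 'origin': array([0.49674444, 0.03603528, 1.33852899]), 'rotation': array([ 0.01474494, -0.02358695, -0.70123745,  0.71238492])}
```

View pics/scene0.png

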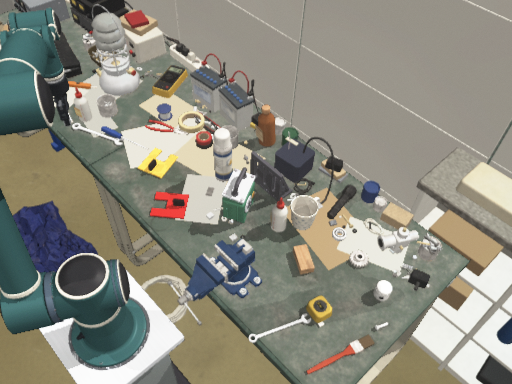

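View pics/top0.png

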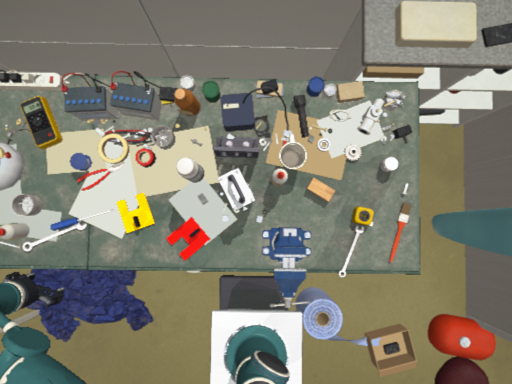

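The scene shows the case at about (237,200) with the plate behind it at (268,175). In the top view the case is at (237,190), the plate at (237,147), the yellow packer at (135,213) and the red decoy at (188,238).

```bash
cat > h.py <<'E'
import numpy as np,cv2
from scipy.spatial.transform import Rotation as R
from bench import status, eyes
def ray(d,u,v):
    r=R.from_quat(d["rotation"]).apply([(u-d["cx"])/d["fx"],-(v-d["cy"])/d["fy"],-1]); return np.array(d["origin"]),r
def onz(d,u,v,z):
    o,r=ray(d,u,v); return o+r*(z-o[2])/r[2]
def proj(d,p):
    q=R.from_quat(d["rotation"]).inv().apply(np.array(p)-d["origin"]); return np.array([d["cx"]-d["fx"]*q[0]/q[2],d["cy"]+d["fy"]*q[1]/q[2]])
def tri(d1,p1,d2,p2):
    o1,r1=ray(d1,*p1);o2,r2=ray(d2,*p2)
    s=np.linalg.lstsq(np.c_[r1,-r2],o2-o1,rcond=None)[0]
    a,b=o1+s[0]*r1,o2+s[1]*r2; return (a+b)/2,np.linalg.norm(a-b)
def crop(d,x0,y0,x1,y1,k,name):
    cv2.imwrite(name,cv2.resize(d["img"][y0:y1,x0:x1,::-1],None,fx=k,fy=k,interpolation=cv2.INTER_CUBIC))
E
python3 - <<'E'
from h import *
t=eyes.read_camera("top");s=eyes.read_camera("scene")
crop(t,110,125,210+90,265,4,"pics/t1.png"); crop(s,135,115,325,255,4,"pics/s1.png")
hsv=cv2.cvtColor(t["img"],cv2.COLOR_RGB2HSV)
m=cv2.inRange(hsv,(22,150,120),(33,255,255)); m[:,:110]=0;m[:,170:]=0;m[:185]=0;m[245:]=0
c=max(cv2.findContours(m,0,2)[0],key=cv2.contourArea)
pts=np.array([onz(t,u,v,.008)[:2] for u,v in c[:,0].astype(float)],np.float32)
print(cv2.minAreaRect(pts),cv2.boxPoints(cv2.minAreaRect(pts)),cv2.minAreaRect(c))
E
```

```text
((0.49439889192581177, 0.4361317455768585), (0.11781582236289978, 0.10417015850543976), 20.03921890258789) [[0.4212097 0.4648779]
 [0.456905  0.3670144]
 [0.5675881 0.4073856]
 [0.5318928 0.5052491]] ((135.15000915527344, 212.4499969482422), (33.20391082763672, 29.725406646728516), 71.56504821777344)
```

View pics/t1.png

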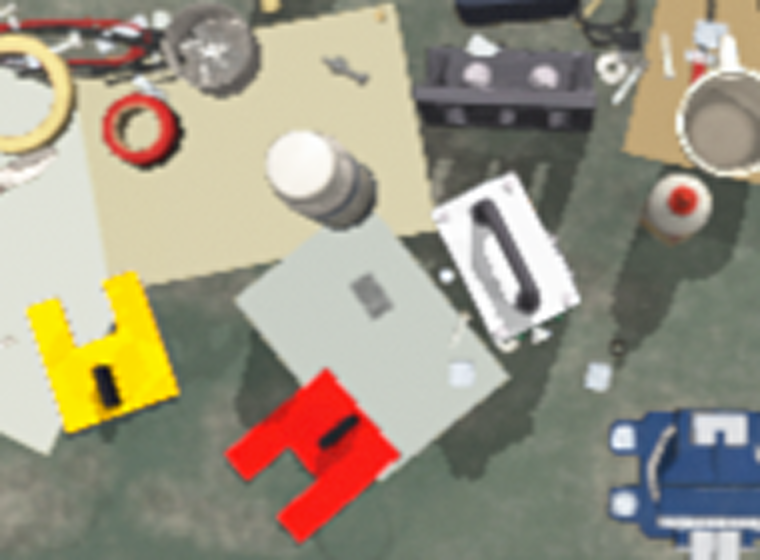

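View pics/s1.png

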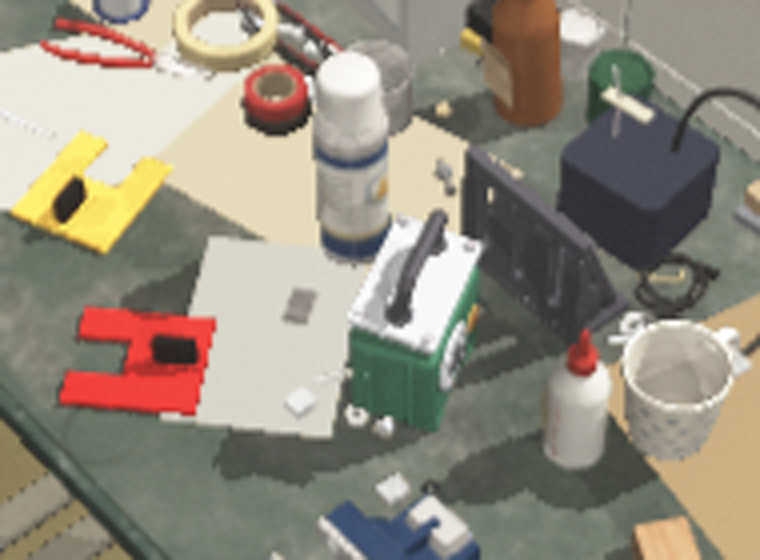

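```bash
python3 - <<'E'
from h import *
t=eyes.read_camera("top");s=eyes.read_camera("scene")
for n,(u,v) in dict(A=(433,215),B=(515,175),C=(580,300),D=(500,348),P1=(418,92),P2=(595,95)).items():
    p=onz(t,110+u/4,125+v/4,.13); q=(proj(s,p)-[135,115])*4
    print(n,p.round(3),q.round(0), end=' ')
    e=dict(A=(400,213),B=(483,245),C=(435,345),D=(348,322),P1=(468,150),P2=(578,250))[n]
    w,g=tri(t,(110+u/4,125+v/4),s,(135+e[0]/4,115+e[1]/4));print(w.round(4),g.round(4))
E
```

```text
A [0.608 0.135 0.13 ] [394. 222.] [0.6088 0.1319 0.143 ] 0.0056
B [0.642 0.069 0.13 ] [477. 246.] [0.6435 0.0672 0.131 ] 0.0053
C [0.541 0.015 0.13 ] [431. 348.] [0.5418 0.0136 0.1342] 0.0032
D [0.501 0.079 0.13 ] [341. 328.] [0.5032 0.0764 0.1376] 0.0058
P1 [0.708 0.149 0.13 ] [469. 155.] [0.7064 0.1486 0.1376] 0.0009
P2 [0.708 0.005 0.13 ] [588. 249.] [0.705  0.0074 0.1295] 0.0083
```

```bash
python3 - <<'E'
from h import *
t=eyes.read_camera("top");s=eyes.read_camera("scene")
print(onz(t,110+483/4,125+212/4,.1715),onz(t,110+527/4,125+302/4,.1715))
crop(s,215,155,270,230,8,"pics/s2.png")
for a,b in(((483,212),(437,217)),((527,302),(400,315))):
    print(tri(t,(110+a[0]/4,125+a[1]/4),s,(135+b[0]/4,115+b[1]/4)))
E
```

```text
[0.60701975 0.09230011 0.1715    ] [0.53705209 0.05664855 0.1715    ]
(array([0.60996727, 0.08971282, 0.17215615]), np.float64(0.007889968387038263))
(array([0.54042981, 0.05550057, 0.13476168]), np.float64(0.005540490216923002))
```

View pics/s2.png

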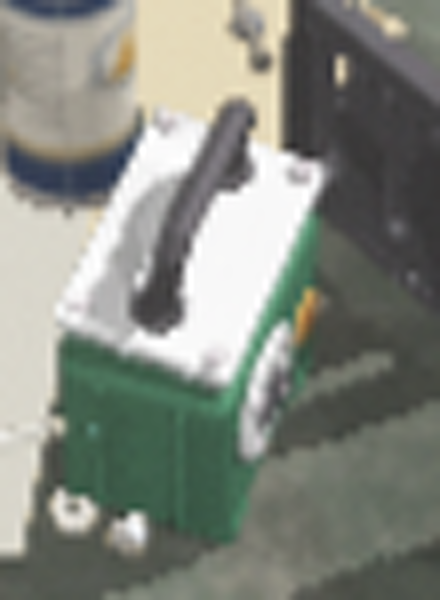

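The 8x crop shows the cap with its orange tag on the lower-right long side, at about (265,390), and the near short side in plain green. Next I'll check the yaw and the slope direction numerically.

```bash
cat > meas.py <<'E'
from h import *
t=eyes.read_camera("top");s=eyes.read_camera("scene")
def quad(d,box):
    x0,y0,x1,y1=box; h=cv2.cvtColor(d["img"],cv2.COLOR_RGB2HSV)[y0:y1,x0:x1]
    m=cv2.inRange(h,(0,0,215),(179,25,255)); m=cv2.morphologyEx(m,cv2.MORPH_OPEN,np.ones((3,3),np.uint8))
    c=max(cv2.findContours(m,0,1)[0],key=cv2.contourArea); hull=cv2.convexHull(c)
    q=cv2.approxPolyN(hull,4)[0] if hasattr(cv2,"approxPolyN") else cv2.approxPolyDP(hull,4,True)[:,0]
    return q+[x0,y0], cv2.minAreaRect(hull)
    
if __name__=="__main__":
    print(quad(t,(210,160,262,218)));print(quad(s,(215,155,270,215)))
    for yaw in(np.radians(118),np.radians(-62)):
        o=np.array([.572,.0745]);c,sn=np.cos(yaw),np.sin(yaw)
        W=lambda x,y,z:np.array([o[0]+c*x-sn*y,o[1]+sn*x+c*y,z])
        print("yaw",yaw)
        for n,p in dict(FL=(-.038,.06,.125),FR=(-.038,-.06,.125),BR=(.038,-.06,.135),BL=(.038,.06,.135),hL=(-.0065,.04,.1715),hR=(-.0065,-.04,.1715)).items():
            print(n,proj(t,W(*p)).round(1),proj(s,W(*p)).round(1))
E
python3 meas.py
```

```text
(array([[240, 172],
       [255, 199],
       [246, 205],
       [228, 167]]), ((32.44343185424805, 25.59306526184082), (36.2473258972168, 10.088838577270508), 64.98310089111328))
(array([[254, 179],
       [244, 200],
       [234, 199],
       [245, 167]]), ((28.96917724609375, 32.167808532714844), (10.841636657714844, 28.966203689575195), 24.443954467773438))
yaw 2.059488517353309
FL [255.5 201.3] [242.2 204. ]
FR [238.7 168.5] [254.4 177.3]
BR [217.7 178.8] [232.9 169.4]
BL [234.5 211.9] [219.9 195.7]
hL [243.9 199.7] [235.1 187.6]
hR [232.3 177. ] [243.6 169.7]
yaw -1.0821041362364843
FL [217.9 179.1] [233.  171.4]
FR [234.6 211.9] [220.  197.6]
BR [255.6 201.2] [242.3 202.1]
BL [238.6 168.2] [254.4 175.3]
hL [228.6 178.8] [239.8 168.7]
hR [240.2 201.6] [231.2 186.5]
```

```bash
python3 - <<'E'
from h import *
t=eyes.read_camera("top"); crop(t,208,160,264,218,10,"pics/t2.png")
E
```

```text
(no output)
```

View pics/t2.png

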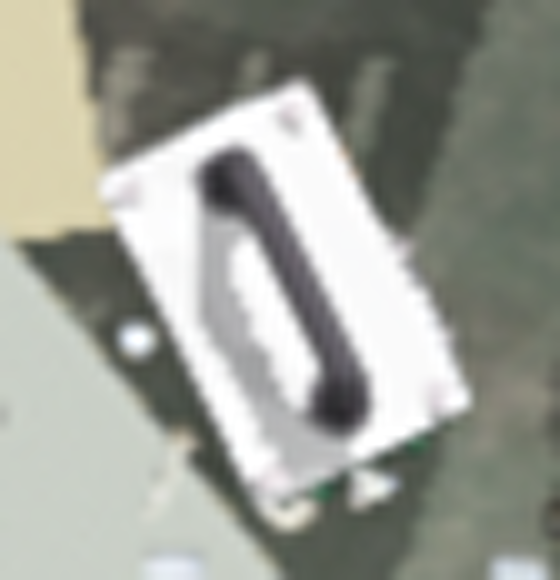

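The 10x crop shows the bar running from (255,165) to (350,385). It leans right of its post bases, toward the cap side, so the front faces lower-right and the case yaw is about 118°. I'll write a planner that prints rows.

```bash
cat > plan.py <<'E'
from h import *
from scipy.spatial.transform import Slerp
def tool(psi,tilt=0):  # tool y at heading psi, z down; tilt = turn about tool x
    c,s=np.cos(psi),np.sin(psi)
    return R.from_matrix(np.array([[-s,c,0],[c,s,0],[0,0,-1]]).T)*R.from_rotvec([tilt,0,0])
def now():
    o=status.get_obs(); return np.array(o["tool_pos"]),R.from_quat(o["orientation"])
def rows(p0,r0,p1,r1,n,g):
    sl=Slerp([0,1],R.concatenate([r0,r1])); pp,rr=p0,r0; out=[]
    for k in range(1,n+1):
        p=p0+(p1-p0)*k/n; r=sl(k/n); d=r0.inv() if 0 else rr.inv()
        t=d.apply(p-pp)*1000; w=(d*r).as_rotvec()
        out.append(" ".join(f"{x:.3f}" for x in w)+" "+" ".join(f"{x:.1f}" for x in t)+f" {g}"); pp,rr=p,r
    for i in range(0,n,5): print("; ".join(out[i:i+5]))
    return p1,r1
E
python3 - <<'E'
from plan import *
p,r=now()
a=rows(p,r,np.array([.575,.069,.245]),tool(2.06),14,60)
t=eyes.read_camera("top")
print(onz(t,238.2,188,.1715),onz(t,210,238,.008),onz(t,237,211,.005))
E
```

```text
-0.000 -0.000 -0.066 -35.1 -26.3 -1.0 60; -0.000 -0.000 -0.066 -33.3 -28.6 -1.0 60; -0.000 -0.000 -0.066 -31.3 -30.7 -1.0 60; -0.000 -0.000 -0.066 -29.2 -32.7 -1.0 60; -0.000 -0.000 -0.066 -27.0 -34.6 -1.0 60
-0.000 -0.000 -0.066 -24.6 -36.3 -1.0 60; -0.000 -0.000 -0.066 -22.2 -37.8 -1.0 60; -0.000 -0.000 -0.066 -19.6 -39.2 -1.0 60; -0.000 -0.000 -0.066 -17.0 -40.4 -1.0 60; -0.000 -0.000 -0.066 -14.2 -41.5 -1.0 60
-0.000 -0.000 -0.066 -11.5 -42.3 -1.0 60; -0.000 -0.000 -0.066 -8.6 -43.0 -1.0 60; -0.000 -0.000 -0.066 -5.8 -43.5 -1.0 60; -0.000 -0.000 -0.066 -2.9 -43.8 -1.0 60
[0.57600384 0.06842012 0.1715    ] [0.4081795  0.16957839 0.008     ] [0.5051039  0.07587216 0.005     ]
```

>>> play_rows(series="0 0 -0.066 -35 -26 -1 60; 0 0 -0.066 -33 -29 -1 60; 0 0 -0.066 -31 -31 -1 60; 0 0 -0.066 -29 -33 -1 60; 0 0 -0.066 -27 -35 -1 60", newtons=40)

```text
time_s: 1.1
tool_pos: [0.3891, 0.4151, 0.2366]
orientation: [0.053, 0.999, 0.0, 0.0]
contact_force: [0.5, 0.3, -0.1]
width: 0.703
gripper_force: 0.0
```

>>> play_rows(series="0 0 -0.066 -25 -36 -1 60; 0 0 -0.066 -22 -38 -1 60; 0 0 -0.066 -20 -39 -1 60; 0 0 -0.066 -17 -40 -1 60; 0 0 -0.066 -14 -42 -1 60")

```text
time_s: 1.6
tool_pos: [0.4922, 0.2214, 0.2417]
orientation: [-0.112, 0.994, 0.0, 0.0]
contact_force: [-0.1, 0.5, 1.2]
width: 0.698
gripper_force: 0.0
```

>>> play_rows(series="0 0 -0.066 -11 -42 -1 60; 0 0 -0.066 -9 -43 -1 60; 0 0 -0.066 -6 -43 -1 60; 0 0 -0.066 -3 -44 -1 60; 0 0 0 0 0 0 60")

```text
time_s: 2.1
tool_pos: [0.5757, 0.0639, 0.2457]
orientation: [-0.238, 0.971, -0.001, 0.001]
contact_force: [-0.2, 0.4, 0.3]
width: 0.703
gripper_force: 0.0
```

```bash
python3 - <<'E'
from plan import *
p,r=now();print(p,r.as_matrix().round(3))
rows(p,r,np.array([.576,.0685,.153]),tool(2.06),3,60)
E
```

```text
[0.57573916 0.06388783 0.2456968 ] [[-0.886 -0.463  0.002]
 [-0.463  0.886 -0.002]
 [-0.001 -0.003 -1.   ]]
-0.001 0.000 -0.003 -0.8 1.4 30.9 60; -0.001 0.000 -0.003 -0.8 1.4 30.9 60; -0.001 0.000 -0.003 -0.8 1.3 30.9 60
```

>>> play_rows(series="0 0 0 -1 1 30 60; 0 0 0 -1 1 30 60; 0 0 -0.01 -1 2 30 60; 0 0 0 0 0 0 60; 0 0 0 0 0 0 40")

```text
time_s: 2.6
tool_pos: [0.5738, 0.0739, 0.1552]
orientation: [-0.245, 0.969, 0.0, -0.001]
contact_force: [0.3, 1.1, 0.6]
width: 0.546
gripper_force: 0.0
```

>>> play_rows(series="0 0 0 0 0 0 20; 0 0 0 0 0 0 5; 0 0 0 0 0 0 5; 0 0 0 0 0 0 5; 0 0 0 0 0 0 5")

```text
time_s: 3.1
tool_pos: [0.5763, 0.073, 0.1577]
orientation: [-0.245, 0.97, -0.001, 0.002]
contact_force: [0.9, -2.6, 6.3]
width: 0.147
gripper_force: 39.2
```

```bash
python3 - <<'E'
from plan import *
p,r=now();print(p,r.as_matrix().round(3)[:,1])
t=eyes.read_camera("top");s=eyes.read_camera("scene");crop(s,195,135,285,225,6,"pics/s3.png")
E
```

```text
[0.57627092 0.07301336 0.15770637] [-0.475  0.88  -0.003]
```

View pics/s3.png

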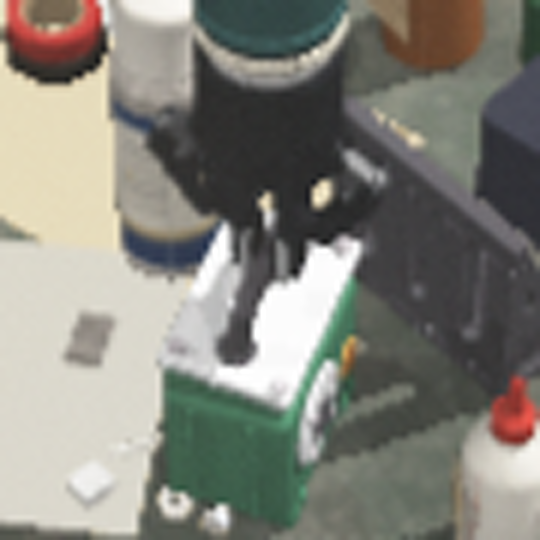

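The view shows the pads gripping the bar at about (255,270), with the case unmoved. I'll turn it clockwise by 2.07 rad.

>>> play_rows(series="0 0 0.06 0 0 0 5; 0 0 0.1 0 0 0 5; 0 0 0.1 0 0 0 5; 0 0 0.1 0 0 0 5; 0 0 0.1 0 0 0 5", newtons=60)

```text
time_s: 3.7
tool_pos: [0.5753, 0.0738, 0.1574]
orientation: [-0.016, 1.0, 0.0, 0.001]
contact_force: [-1.2, 0.3, 6.9]
width: 0.14
gripper_force: 59.6
```

>>> play_rows(series="0 0 0.1 0 0 0 5; 0 0 0.1 0 0 0 5; 0 0 0.1 0 0 0 5; 0 0 0.1 0 0 0 5; 0 0 0.1 0 0 0 5")

```text
time_s: 4.2
tool_pos: [0.5754, 0.074, 0.1574]
orientation: [0.232, 0.973, 0.001, 0.001]
contact_force: [-1.3, -0.8, 6.3]
width: 0.139
gripper_force: 59.6
```

```bash
python3 - <<'E'
from plan import *
p,r=now();print(p,np.arctan2(*r.as_matrix()[[1,0],1]),r.as_matrix()[:,2].round(3),status.get_obs()["torque"])
t=eyes.read_camera("top");s=eyes.read_camera("scene")
a=cv2.resize(t["img"][150:225,195:285],None,fx=4,fy=4);b=cv2.resize(s["img"][145:220,195:285],None,fx=4,fy=4)
cv2.imwrite("pics/m4.png",np.hstack([a,b])[:,:,::-1])
E
```

```text
[0.57536841 0.07397072 0.15737435] 1.1029811818317088 [ 0.003  0.001 -1.   ] [0.16159746 0.09670502 0.46981985]
```

View pics/m4.png

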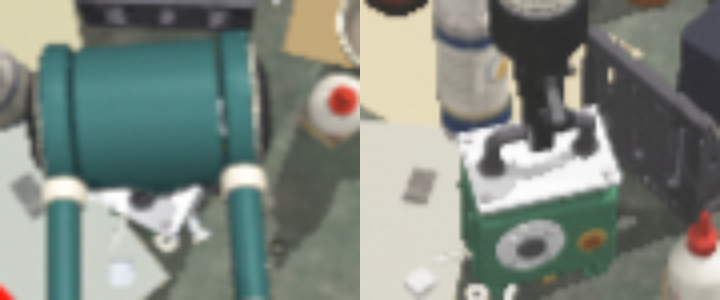

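The right half shows the case turning with the gripper, its cap now facing the scene camera at (530,243). I'll carry on to square.

>>> play_rows(series="0 0 0.1 0 0 0 5; 0 0 0.1 0 0 0 5; 0 0 0.1 0 0 0 5; 0 0 0.1 0 0 0 5; 0 0 0.1 0 0 0 5")

```text
time_s: 4.8
tool_pos: [0.5755, 0.0741, 0.1574]
orientation: [0.465, 0.885, 0.001, 0.001]
contact_force: [0.9, 0.7, 6.3]
width: 0.141
gripper_force: 59.5
```

>>> play_rows(series="0 0 0.1 0 0 0 5; 0 0 0.1 0 0 0 5; 0 0 0.1 0 0 0 5; 0 0 0.1 0 0 0 5; 0 0 0.1 0 0 0 5")

```text
time_s: 5.3
tool_pos: [0.5756, 0.074, 0.1573]
orientation: [0.67, 0.743, 0.001, 0.001]
contact_force: [-0.1, 0.3, 5.8]
width: 0.141
gripper_force: 59.4
```

>>> play_rows(series="0 0 0.1 0 0 0 5; 0 0 0 0 0 0 5; 0 0 0 0 0 0 5")

```text
time_s: 5.6
tool_pos: [0.5757, 0.074, 0.1574]
orientation: [0.705, 0.709, 0.002, 0.001]
contact_force: [1.0, 0.7, 5.3]
width: 0.144
gripper_force: 58.9
```

```bash
python3 - <<'E'
from plan import *
p,r=now();print(p,np.arctan2(*r.as_matrix()[[1,0],1]),r.as_matrix()[:,2].round(3),status.get_obs()["torque"])
t=eyes.read_camera("top");s=eyes.read_camera("scene")
a=cv2.resize(t["img"][135:225,195:285],None,fx=4,fy=4);b=cv2.resize(s["img"][140:230,195:290],None,fx=4,fy=4)
cv2.imwrite("pics/m5.png",np.hstack([a,b])[:,:,::-1])
E
```

```text
[0.57566722 0.07404479 0.15736815] 0.006126229641853895 [ 0.004  0.001 -1.   ] [ 0.11114616 -0.01977868  0.1275392 ]
```

View pics/m5.png

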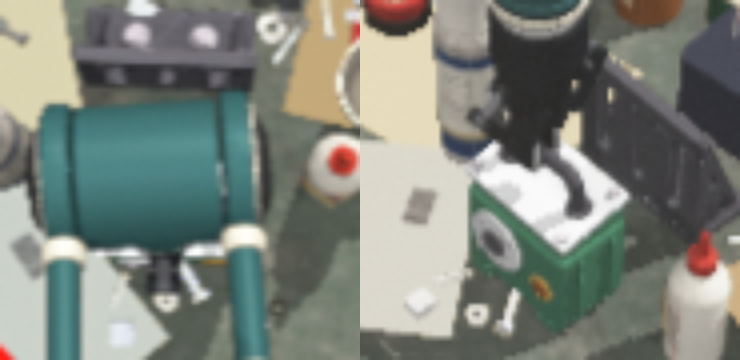

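The case is square, with its cap side facing the robot. A nut and bolt lie in front of it, at about (165,298) in the left half. Next is the tipping arc.

```bash
python3 - <<'E'
from plan import *
f=np.radians(np.r_[np.arange(0,37,3),37,38,39,40,41,42]); x=-44.5*np.cos(f)+171.5*np.sin(f); z=171.5*np.cos(f)+44.5*np.sin(f)
for a,b,c in zip(np.degrees(f[1:]),np.diff(x),-np.diff(z)): print(round(a),round(b,1),round(c,1))
t=eyes.read_camera("top")
for q in((236,209.5),(244,206),(262,240),(262,228)): print(onz(t,*q,.004))
E
```

```text
3 9.0 -2.1
6 9.1 -1.6
9 9.2 -1.1
12 9.3 -0.7
15 9.3 -0.2
18 9.3 0.3
21 9.2 0.8
24 9.2 1.3
27 9.1 1.8
30 9.0 2.2
33 8.9 2.7
36 8.7 3.2
37 2.9 1.2
38 2.8 1.2
39 2.8 1.3
40 2.8 1.3
41 2.8 1.4
42 2.8 1.4
[0.51039886 0.07956185 0.004     ]
[0.52332476 0.05124341 0.004     ]
[ 0.40353197 -0.01473797  0.004     ]
[ 0.44603217 -0.01413807  0.004     ]
```

>>> play_rows(series="0 0 0 0 5 -1 5; 0 0 0 0 9 -2 5; 0 0 0 0 9 -1.4 5; 0 0 0 0 9.2 -0.9 5; 0 0 0 0 9.2 -0.3 5", newtons=35)

```text
time_s: 6.25
tool_pos: [0.6152, 0.0742, 0.1616]
orientation: [0.705, 0.709, -0.0, -0.001]
contact_force: [-3.2, 1.0, 6.7]
width: 0.143
gripper_force: 60.4
```

```bash
python3 - <<'E'
from plan import *
o=status.get_obs();print(o["tool_pos"],o["contact_force"],o["torque"],o["width"])
E
```

```text
[0.61521904 0.07417916 0.1616316 ] [-3.23840353  1.02975594  6.69441498] [0.12465364 1.07429566 0.01646734] 0.14300331576803377
```

>>> play_rows(series="0 0 0 0 9.2 0 5; 0 0 0 0 9.2 0.5 5; 0 0 0 0 9.2 1 5; 0 0 0 0 9.1 1.5 5; 0 0 0 0 9 2 5")

```text
time_s: 6.75
tool_pos: [0.6623, 0.0742, 0.1559]
orientation: [0.705, 0.709, 0.0, 0.0]
contact_force: [-2.7, 2.4, 5.1]
width: 0.138
gripper_force: 62.8
```

>>> play_rows(series="0 0 0 0 6 1.7 5; 0 0 0 0 6 1.8 5; 0 0 0 0 6 2 5; 0 0 0 0 3 1.2 5; 0 0 0 0 0 0 5")

```text
time_s: 7.25
tool_pos: [0.6824, 0.0742, 0.1498]
orientation: [0.705, 0.709, -0.0, -0.001]
contact_force: [-3.7, 1.7, 8.5]
width: 0.138
gripper_force: 64.0
```

```bash
python3 - <<'E'
from plan import *
o=status.get_obs();print(o["tool_pos"],o["contact_force"],o["torque"],o["width"])
t=eyes.read_camera("top");s=eyes.read_camera("scene")
a=cv2.resize(t["img"][135:225,195:285],None,fx=4,fy=4);b=cv2.resize(s["img"][140:230,195:290],None,fx=4,fy=4)
cv2.imwrite("pics/m6.png",np.hstack([a,b])[:,:,::-1])
E
```

```text
[0.68237379 0.07418165 0.14978404] [-3.68591008  1.68316666  8.48688331] [ 0.16997284  1.19750553 -0.12871328] 0.13823746364811765
```

View pics/m6.png

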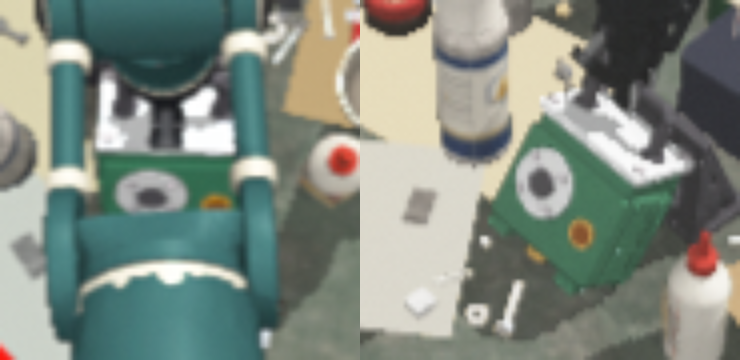

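The case is tipped about 35°, with its front feet raised and the drain plug visible at (535,252). I'll go on in small steps until it touches the plate.

>>> play_rows(series="0 0 0 0 3 1.2 5; 0 0 0 0 3 1.3 5; 0 0 0 0 0 0 5")

```text
time_s: 7.65
tool_pos: [0.6853, 0.074, 0.1471]
orientation: [0.705, 0.709, -0.003, -0.003]
contact_force: [-13.2, -0.4, 12.9]
width: 0.137
gripper_force: 66.2
```

>>> play_rows(series="0 0 0 0 3 1.3 5; 0 0 0 0 2 0.9 5; 0 0 0 0 0 0 5")

```text
time_s: 7.95
tool_pos: [0.6876, 0.0739, 0.1442]
orientation: [0.705, 0.709, -0.005, -0.005]
contact_force: [-18.8, 0.7, 14.2]
width: 0.142
gripper_force: 66.5
```

>>> play_rows(series="0 0 0 0 -3 -2 5; 0 0 0 0 -2 -1 5; 0 0 0 0 0 0 5")

```text
time_s: 8.25
tool_pos: [0.6863, 0.0738, 0.1453]
orientation: [0.705, 0.709, -0.002, -0.002]
contact_force: [-5.1, 0.5, -2.9]
width: 0.137
gripper_force: 64.2
```

>>> play_rows(series="0 0 0 0 0 0 20; 0 0 0 0 0 0 25; 0 0 0 0 0 0 35; 0 0 0 0 0 0 35; 0 0 0 0 0 0 35")

```text
time_s: 8.75
tool_pos: [0.689, 0.0741, 0.1479]
orientation: [0.705, 0.709, 0.0, 0.0]
contact_force: [-0.1, 0.5, 0.2]
width: 0.409
gripper_force: 0.0
```

>>> play_rows(series="0 0 0 0 0 -15 35; 0 0 0 0 0 -30 45; 0 0 0 0 0 -40 50; 0 0 0 0 0 -40 50; 0 0 0 0 0 0 50")

```text
time_s: 9.25
tool_pos: [0.6925, 0.0744, 0.283]
orientation: [0.705, 0.709, 0.006, 0.005]
contact_force: [1.1, -0.2, 0.8]
width: 0.588
gripper_force: 0.0
```

```bash
python3 - <<'E'
from plan import *
p,r=now();print(p)
t=eyes.read_camera("top")
# rib: dark blob on the yellow plate
g=t["img"][190:240,115:160].max(2); m=(g<70).astype(np.uint8)*255
yel=cv2.inRange(cv2.cvtColor(t["img"],cv2.COLOR_RGB2HSV)[190:240,115:160],(22,150,120),(33,255,255))
hull=cv2.convexHull(max(cv2.findContours(yel,0,2)[0],key=cv2.contourArea)); k=np.zeros_like(m);cv2.fillPoly(k,[hull],255)
c=max(cv2.findContours(m&k,0,2)[0],key=cv2.contourArea); R_=cv2.minAreaRect(c);print(R_, onz(t,R_[0][0]+115,R_[0][1]+190,.03))
rows(p,r,np.array([.4634,.4248,.27]),tool(1.92),16,50)
E
```

```text
[0.69250158 0.07443854 0.28298483]
((21.200000762939453, 31.10000228881836), (9.17060375213623, 2.8460497856140137), 71.56504821777344) [0.46440825 0.42506053 0.03      ]
0.001 0.001 -0.120 22.0 -14.2 0.6 50; 0.001 0.001 -0.120 23.5 -11.5 0.6 50; 0.001 0.001 -0.120 24.7 -8.6 0.7 50; 0.001 0.001 -0.120 25.6 -5.6 0.7 50; 0.001 0.001 -0.120 26.0 -2.5 0.7 50
0.001 0.001 -0.120 26.2 0.6 0.7 50; 0.001 0.001 -0.120 25.9 3.8 0.8 50; 0.001 0.001 -0.120 25.3 6.8 0.8 50; 0.001 0.001 -0.120 24.3 9.8 0.8 50; 0.001 0.001 -0.120 22.9 12.6 0.8 50
0.001 0.001 -0.120 21.2 15.3 0.8 50; 0.001 0.001 -0.120 19.3 17.7 0.8 50; 0.001 0.001 -0.120 17.0 19.9 0.8 50; 0.001 0.001 -0.120 14.5 21.8 0.8 50; 0.001 0.001 -0.120 11.8 23.3 0.8 50
0.001 0.001 -0.120 9.0 24.6 0.8 50
```

>>> play_rows(series="0 0 -0.12 22 -14 0.6 50; 0 0 -0.12 23.5 -11.5 0.6 50; 0 0 -0.12 24.7 -8.6 0.7 50; 0 0 -0.12 25.6 -5.6 0.7 50; 0 0 -0.12 26 -2.5 0.7 50")

```text
time_s: 9.8
tool_pos: [0.6156, 0.1841, 0.2684]
orientation: [0.462, 0.887, -0.0, -0.001]
contact_force: [-0.2, 0.5, -0.2]
width: 0.587
gripper_force: 0.0
```

>>> play_rows(series="0 0 -0.12 26 0.6 0.7 50; 0 0 -0.12 26 3.8 0.8 50; 0 0 -0.12 25.3 6.8 0.8 50; 0 0 -0.12 24.3 9.8 0.8 50; 0 0 -0.12 23 12.6 0.8 50")

```text
time_s: 10.3
tool_pos: [0.5435, 0.2934, 0.2646]
orientation: [0.179, 0.984, -0.0, -0.001]
contact_force: [-0.7, 0.9, -0.5]
width: 0.586
gripper_force: 0.0
```

>>> play_rows(series="0 0 -0.12 21 15.3 0.8 50; 0 0 -0.12 19 17.7 0.8 50; 0 0 -0.12 17 20 0.8 50; 0 0 -0.12 14.5 21.8 0.8 50; 0 0 -0.12 11.8 23.3 0.8 50")

```text
time_s: 10.8
tool_pos: [0.4721, 0.4024, 0.2606]
orientation: [-0.12, 0.993, -0.0, -0.001]
contact_force: [-0.1, -0.1, -0.0]
width: 0.587
gripper_force: 0.0
```

>>> play_rows(series="0 0 -0.12 9 24.6 0.8 50; 0 0 0 0 0 0 50")

```text
time_s: 11.0
tool_pos: [0.4565, 0.4258, 0.2597]
orientation: [-0.179, 0.984, 0.0, -0.001]
contact_force: [1.1, 0.4, 0.2]
width: 0.585
gripper_force: 0.0
```

```bash
python3 - <<'E'
from plan import *
p,r=now();print(p)
t=eyes.read_camera("top");s=eyes.read_camera("scene")
a=rows(p,r,np.array([.464,.425,.1]),tool(1.92),4,50)
rows(*a,np.array([.464,.425,.014]),tool(1.92),3,50)
# case: white cover and green blobs now
for n,d,b in(("t",t,(205,130,275,225)),("s",s,(205,140,290,230))):
    x0,y0,x1,y1=b;h=cv2.cvtColor(d["img"],cv2.COLOR_RGB2HSV)[y0:y1,x0:x1]
    for lo,hi in(((65,90,40),(85,255,255)),((0,0,215),(179,25,255))):
        c=max(cv2.findContours(cv2.inRange(h,lo,hi),0,2)[0],key=cv2.contourArea);q=cv2.approxPolyDP(cv2.convexHull(c),2.5,True)[:,0]+[x0,y0];print(n,cv2.contourArea(c),q.tolist())
cv2.imwrite("pics/t7.png",t["img"][:,:,::-1])
E
```

```text
[0.45648411 0.42575247 0.25968097]
0.000 -0.000 0.003 -1.8 -0.9 39.9 50; 0.000 -0.000 0.003 -1.7 -0.9 39.9 50; 0.000 -0.000 0.003 -1.7 -0.8 39.9 50; 0.000 -0.000 0.003 -1.7 -0.8 39.9 50
0.000 0.000 0.000 0.0 0.0 28.7 50; 0.000 0.000 0.000 0.0 0.0 28.7 50; 0.000 0.000 0.000 0.0 0.0 28.7 50
t 689.5 [[256, 174], [252, 195], [224, 195], [221, 190], [220, 173]]
t 238.0 [[220, 157], [256, 158], [256, 171], [219, 170]]
s 665.5 [[238, 172], [244, 171], [271, 187], [259, 210], [246, 212], [227, 194]]
s 588.0 [[205, 176], [225, 182], [216, 223], [205, 222]]
```

>>> play_rows(series="0 0 0 -1.8 -0.9 40 50; 0 0 0 -1.7 -0.9 40 50; 0 0 0.01 -1.7 -0.8 40 50; 0 0 0 -1.7 -0.8 39 50; 0 0 0 0 0 0 50")

```text
time_s: 11.6
tool_pos: [0.463, 0.4181, 0.0945]
orientation: [-0.17, 0.985, -0.004, -0.006]
contact_force: [-0.7, -0.6, -0.8]
width: 0.581
gripper_force: 0.0
```

```bash
python3 - <<'E'
from plan import *
p,r=now();print(p)
rows(p,r,np.array([.464,.425,.014]),tool(1.92),3,50)
t=eyes.read_camera("top");s=eyes.read_camera("scene")
# subpixel edges: cover columns (bright) at rows 160-169, cover bottom / body bottom rows
im=t["img"].astype(float)
w=im.min(2)
def edges(v,th):
    b=v>th; i=np.flatnonzero(b[1:]!=b[:-1]); return [round(k+(th-v[k])/(v[k+1]-v[k]),2) for k in i]
for row in(160,163,167,169): print(row,[212+e for e in edges(w[row,212:264],140)])
gr=im[:,:,1]-im[:,:,0]
for row in(178,183,188,193): print("g",row,[212+e for e in edges(gr[row,212:264],25)])
for col in(226,231,245,250): print("c",col,[150+e for e in edges(w[150:182,col],140)],[170+e for e in edges(gr[170:210,col],25)])
E
```

```text
[0.46295574 0.41808164 0.09445918]
-0.002 -0.004 -0.002 -1.4 2.2 26.8 50; -0.002 -0.004 -0.002 -1.3 2.1 26.8 50; -0.002 -0.004 -0.002 -1.2 2.1 26.8 50
160 [np.float64(214.68), np.float64(219.26), np.float64(222.82), np.float64(228.25), np.float64(247.85), np.float64(252.65), np.float64(256.86)]
163 [np.float64(215.04), np.float64(219.19), np.float64(222.83), np.float64(228.87), np.float64(246.59), np.float64(252.61), np.float64(256.89)]
167 [np.float64(215.97), np.float64(218.33), np.float64(256.65999999999997)]
169 [np.float64(216.06), np.float64(218.14), np.float64(256.64)]
g 178 [np.float64(219.27), np.float64(225.95), np.float64(238.47), np.float64(256.7)]
g 183 [np.float64(219.0), np.float64(222.93), np.float64(241.5), np.float64(249.0), np.float64(249.0), np.float64(256.72)]
g 188 [np.float64(219.63), np.float64(226.32), np.float64(238.62), np.float64(244.87), np.float64(252.04), np.float64(256.27)]
g 193 [np.float64(222.5), np.float64(235.56), np.float64(240.0), np.float64(254.16)]
c 226 [np.float64(164.14), np.float64(171.53), np.float64(178.57999999999998)] [np.float64(172.56), np.float64(177.96), np.float64(187.72), np.float64(195.62)]
c 231 [np.float64(155.37), np.float64(172.21), np.float64(176.99)] [np.float64(172.85), np.float64(176.5), np.float64(189.57999999999998), np.float64(193.19)]
c 245 [np.float64(155.6), np.float64(172.05)] [np.float64(172.85), np.float64(184.0), np.float64(188.13), np.float64(193.55)]
c 250 [np.float64(164.35), np.float64(172.14)] [np.float64(173.18), np.float64(183.18), np.float64(189.19), np.float64(196.21)]
```

>>> play_rows(series="0 0 0 -1.4 2.2 27 50; 0 0 0 -1.3 2.2 27 50; 0 0 0 -1.2 2.1 26 50; 0 0 0 0 0 0 50")

```text
time_s: 12.1
tool_pos: [0.4675, 0.4298, 0.021]
orientation: [-0.171, 0.985, -0.001, -0.001]
contact_force: [0.2, -0.2, -1.0]
width: 0.584
gripper_force: 0.0
```

```bash
python3 - <<'E'
from plan import *
p,r=now();print(p,np.arctan2(*r.as_matrix()[[1,0],1]))
t=eyes.read_camera("top")
for f in(34,36,38,40,42):
    a=np.radians(f);c,s=np.cos(a),np.sin(a)
    q1=onz(t,237.5,172.2,125e-3*c+.076*s); q2=onz(t,238.4,195.9,.076*s)
    print(f,"heel from cover",q1[0]-(-.076*c+.125*s),"feet",q2[0]+.076*c,"y",q1[1],q2[1],"heel from bar",.6855-(-.0445*c+.1715*s),"plate",.135*s)
print(onz(t,218.3,169,.15),onz(t,256.65,169,.15))
E
```

```text
[0.46754436 0.4298259  0.02098404] 1.9154105605156804
34 heel from cover 0.6215374180804669 feet 0.6203025483178434 y 0.072257265851218 0.07082340240461052 heel from bar 0.6264905890334662 plate 0.07549104196855083
36 heel from cover 0.6164782054901199 feet 0.6186794597433761 y 0.07226727682617168 0.07076507410788498 heel from bar 0.620696085481526 plate 0.07935100905948388
38 heel from cover 0.6114532155782122 feet 0.6169840036046257 y 0.07228268383527009 0.07070820670539192 heel from bar 0.6149805355171487 plate 0.08311429916896387
40 heel from cover 0.6064685705209112 feet 0.6152182455537322 y 0.07230346810744595 0.07065286948130153 heel from bar 0.609350902657553 plate 0.08677632730768281
42 heel from cover 0.6015303433403935 feet 0.6133843368948865 y 0.07232960432026517 0.07059912985549734 heel from bar 0.6038140457431999 plate 0.09033263185844587
[0.63723346 0.13360218 0.15      ] [0.63931187 0.01111803 0.15      ]
```

>>> play_rows(series="0 0 0 5 -3 4 50; 0 0 0 0 0 3 50; 0 0 0 0 0 0 50; 0 0 0 0 0 0 30; 0 0 0 0 0 0 20")

```text
time_s: 12.65
tool_pos: [0.4645, 0.4261, 0.0151]
orientation: [-0.172, 0.985, 0.0, 0.0]
contact_force: [-1.1, -0.2, 0.3]
width: 0.247
gripper_force: 0.0
```

>>> play_rows(series="0 0 0 0 0 0 5; 0 0 0 0 0 0 5; 0 0 0 0 0 0 5; 0 0 0 0 0 0 5; 0 0 0 0 0 0 5", newtons=80)

```text
time_s: 13.15
tool_pos: [0.4647, 0.4264, 0.0152]
orientation: [-0.172, 0.985, 0.0, 0.001]
contact_force: [-1.5, 0.5, 5.0]
width: 0.119
gripper_force: 80.2
```

```bash
python3 - <<'E'
from plan import *
o=status.get_obs();p,r=now();print(p,np.arctan2(*r.as_matrix()[[1,0],1]),o["contact_force"],o["gripper_force"],r.as_matrix()[:,2])
t=eyes.read_camera("top");print(t["img"][205:225:5,130:142:4].tolist())
E
```

```text
[0.46465428 0.4263756  0.01520596] 1.9159771185997103 [-1.54691771  0.52125286  5.00482209] 80.17126679420471 [ 8.78105587e-04  8.90694212e-04 -9.99999218e-01]
[[[225, 228, 219], [225, 227, 219], [170, 163, 136]], [[220, 220, 197], [254, 240, 14], [253, 240, 0]], [[78, 78, 77], [94, 79, 34], [153, 123, 34]], [[179, 178, 163], [33, 32, 35], [34, 36, 39]]]
```

>>> play_rows(series="0 0 0 0 0 -10 5; 0 0 0 0 0 -20 5; 0 0 0 0 0 -25 5; 0 0 0 0 0 -25 5; 0 0 0 0 0 0 5")

```text
time_s: 13.7
tool_pos: [0.4662, 0.4275, 0.0981]
orientation: [-0.172, 0.985, 0.002, 0.003]
contact_force: [0.2, 0.6, -1.4]
width: 0.122
gripper_force: 79.2
```

```bash
python3 - <<'E'
from plan import *
o=status.get_obs();p,r=now();print(p,o["width"],o["contact_force"],r.as_matrix()[:,2])
t=eyes.read_camera("top");print("can",onz(t,185.75,165.75,.214))
rows(p,r,np.array([.42,.072,.095]),tool(1.577),12,5)
E
```

```text
[0.46617325 0.42748151 0.09812055] 0.12232151152295825 [ 0.23419726  0.55276212 -1.41832504] [ 0.00487838  0.00400816 -0.99998007]
can [0.63786368 0.22671608 0.214     ]
0.000 0.000 0.028 13.6 -26.6 0.1 5; 0.000 0.000 0.028 12.9 -26.9 0.1 5; 0.000 0.000 0.028 12.1 -27.3 0.1 5; 0.000 0.000 0.028 11.3 -27.6 0.2 5; 0.000 0.000 0.028 10.6 -27.9 0.2 5
0.000 0.000 0.028 9.8 -28.2 0.2 5; 0.000 0.000 0.028 9.0 -28.5 0.2 5; 0.000 0.000 0.028 8.2 -28.7 0.2 5; 0.000 0.000 0.028 7.3 -29.0 0.2 5; 0.000 0.000 0.028 6.5 -29.2 0.2 5
0.000 0.000 0.028 5.7 -29.3 0.2 5; 0.000 0.000 0.028 4.9 -29.5 0.3 5
```

>>> play_rows(series="0 0 0.028 13.6 -26.6 0 5; 0 0 0.028 12.9 -26.9 0 5; 0 0 0.028 12.1 -27.3 0 5; 0 0 0.028 11.3 -27.6 0 5; 0 0 0.028 10.6 -27.9 0 5")

```text
time_s: 14.25
tool_pos: [0.443, 0.2757, 0.0919]
orientation: [-0.102, 0.995, -0.001, -0.002]
contact_force: [0.5, 0.2, -3.1]
width: 0.122
gripper_force: 79.2
```

>>> play_rows(series="0 0 0.028 9.8 -28.2 0 5; 0 0 0.028 9 -28.5 0 5; 0 0 0.028 8.2 -28.7 0 5; 0 0 0.028 7.3 -29 0 5; 0 0 0.028 6.5 -29.2 0 5")

```text
time_s: 14.75
tool_pos: [0.4238, 0.1281, 0.0923]
orientation: [-0.032, 0.999, -0.0, -0.002]
contact_force: [1.1, -0.6, -2.1]
width: 0.124
gripper_force: 79.3
```

>>> play_rows(series="0 0 0.028 5.7 -29.3 0 5; 0 0 0.028 5 -29.5 0 5; 0 0 0 0 0 0 5; 0 0 0 0 0 0 5")

```text
time_s: 15.15
tool_pos: [0.4169, 0.0699, 0.0929]
orientation: [-0.004, 1.0, 0.0, -0.001]
contact_force: [0.3, -0.0, -2.1]
width: 0.122
gripper_force: 79.3
```

```bash
cat > pk.py <<'E'
from plan import *
t=eyes.read_camera("top");s=eyes.read_camera("scene")
def yb(d,z,x0=150,x1=300,y0=150,y1=300):
    m=cv2.inRange(cv2.cvtColor(d["img"],cv2.COLOR_RGB2HSV),(22,150,110),(33,255,255)); k=np.zeros_like(m);k[y0:y1,x0:x1]=255;m&=k
    cs=[c for c in cv2.findContours(m,0,2)[0] if cv2.contourArea(c)>8]
    c=np.vstack(cs)[:,0].astype(float)
    w=np.array([onz(d,u,v,z)[:2] for u,v in c],np.float32); return w,[cv2.contourArea(q) for q in cs]
E
python3 - <<'E'
from pk import *
o=status.get_obs();p,r=now();print(p,np.arctan2(*r.as_matrix()[[1,0],1]),o["width"],o["contact_force"],r.as_matrix()[:,2])
z=p[2]-.013+.008-.002
for n,d in(("t",t),("s",s)):
    w,a=yb(d,z); print(n,a,w.min(0),w.max(0),cv2.minAreaRect(w))
E
```

```text
[0.41774232 0.07086039 0.09358443] 1.5802758438359537 0.12678914102186567 [ 0.34989969  0.19328695 -1.37907915] [-1.61050270e-03  2.17907356e-04 -9.99998679e-01]
t [359.0] [0.43190098 0.01913274] [0.5087147  0.12022571] ((0.4696580171585083, 0.06952129304409027), (0.0766674280166626, 0.10033338516950607), 0.8904104828834534)
s [183.5] [0.39515707 0.01606929] [0.5106564  0.06941616] ((0.45232003927230835, 0.03821650519967079), (0.05184828117489815, 0.11664849519729614), 84.52766418457031)
```

>>> play_rows(series="0 0 0 0 1 25 5; 0 0 0 0 0 25 5; 0 0 0 0 0 17 5; 0 0 0 0 0 7 5; 0 0 0 0 0 0 5")

```text
time_s: 15.75
tool_pos: [0.4173, 0.072, 0.0193]
orientation: [-0.005, 1.0, -0.0, -0.001]
contact_force: [-0.4, -0.1, -2.1]
width: 0.124
gripper_force: 79.4
```

```bash
python3 - <<'E'
from pk import *
o=status.get_obs();p,r=now();print(p,np.arctan2(*r.as_matrix()[[1,0],1]),o["contact_force"])
for n,d in(("t",t),("s",s)):
    w,a=yb(d,.008); print(n,a,w.min(0),w.max(0))
E
```

```text
[0.41901273 0.07195953 0.02095839] 1.5808468837841194 [-0.03694695 -0.54362637 -1.79456857]
t [292.0] [0.43484107 0.02173177] [0.5094108  0.12195994]
s [122.5] [0.39865595 0.02075183] [0.50796044 0.06528004]
```

>>> play_rows(series="0 0 0 0 0 4 5; 0 0 0 -10 0 0 5; 0 0 0 -15 0 0 5; 0 0 0 -15 0 0 5; 0 0 0 -12 0 0 5")

```text
time_s: 16.35
tool_pos: [0.4733, 0.0719, 0.0172]
orientation: [-0.004, 1.0, 0.0, 0.001]
contact_force: [-0.1, -0.2, -3.2]
width: 0.119
gripper_force: 79.4
```

>>> play_rows(series="0 0 0 -10 0 0 5; 0 0 0 -5 0 0 5; 0 0 0 0 0 0 5; 0 0 0 0 0 0 5")

```text
time_s: 16.75
tool_pos: [0.4847, 0.072, 0.0161]
orientation: [-0.005, 1.0, -0.0, -0.001]
contact_force: [-0.5, -0.8, -2.8]
width: 0.116
gripper_force: 79.4
```

```bash
python3 - <<'E'
from pk import *
o=status.get_obs();p,r=now();print(p,np.arctan2(*r.as_matrix()[[1,0],1]),o["contact_force"])
for n,d in(("t",t),("s",s)):
    w,a=yb(d,.008); print(n,a,w.min(0),w.max(0))
E
```

```text
[0.48441466 0.07199471 0.01614873] 1.5800815179670342 [ 0.09212332  0.24285119 -3.23526247]
t [39.5, 57.0] [0.5364135  0.02311416] [0.5688311  0.12300662]
s [33.0] [0.46321613 0.01829879] [0.54621863 0.06685682]
```

>>> play_rows(series="0 0 0 -1 0 1 5; 0 0 0 0 0 0 5; 0 0 0 0 0 0 20; 0 0 0 0 0 0 35; 0 0 0 0 0 0 35")

```text
time_s: 17.35
tool_pos: [0.4869, 0.0721, 0.016]
orientation: [-0.005, 1.0, 0.0, 0.001]
contact_force: [-0.5, 0.6, -0.2]
width: 0.414
gripper_force: 0.0
```

>>> play_rows(series="0 0 0 0 0 -10 40; 0 0 0 4 0 -25 40; 0 0 0 10 0 -40 40; 0 0 0 10 0 -50 40; 0 0 0 10 0 -50 40")

```text
time_s: 17.85
tool_pos: [0.4518, 0.0717, 0.1907]
orientation: [-0.005, 1.0, 0.0, -0.0]
contact_force: [1.5, 0.3, 0.1]
width: 0.467
gripper_force: 0.0
```

```bash
python3 - <<'E'
from pk import *
p,r=now();print(p,np.arctan2(*r.as_matrix()[[1,0],1]))
for n,d in(("t",t),("s",s)):
    w,a=yb(d,.008); print(n,a,w.min(0),w.max(0),cv2.minAreaRect(w))
im=t["img"].astype(int)
print([c for c in (t["img"][160:200:4,227]).tolist()])
hi=np.array([.686,.074,.27])
a=rows(p,r,np.array([.52,.074,.28]),tool(.8),6,45); rows(*a,np.array([.686,.074,.28]),tool(.006),6,45)
E
```

```text
[0.45731772 0.07231757 0.19753813] 1.5801965429711917
t [372.5] [0.4631858  0.01894665] [0.5688311  0.12300662] ((0.5248250961303711, 0.07353921979665756), (0.11338834464550018, 0.09538054466247559), 73.76451110839844)
s [15.5] [0.47212648 0.04740279] [0.5164592  0.07392117] ((0.49517083168029785, 0.05863301828503609), (0.044497691094875336, 0.023828299716114998), 9.576311111450195)
[[65, 62, 67], [160, 159, 161], [253, 253, 253], [136, 151, 142], [57, 118, 88], [202, 195, 199], [177, 179, 178], [126, 136, 130], [48, 103, 77], [234, 181, 0]]
0.001 0.002 0.130 -10.7 0.2 -13.6 45; 0.001 0.002 0.130 -10.5 1.6 -13.6 45; 0.001 0.002 0.130 -10.2 2.9 -13.6 45; 0.001 0.002 0.130 -9.7 4.2 -13.7 45; 0.001 0.002 0.130 -9.0 5.4 -13.7 45
0.001 0.002 0.130 -8.2 6.5 -13.7 45
0.000 0.000 0.132 -19.8 19.3 0.0 45; 0.000 0.000 0.132 -17.1 21.7 0.0 45; 0.000 0.000 0.132 -14.1 23.8 0.0 45; 0.000 0.000 0.132 -10.9 25.5 0.0 45; 0.000 0.000 0.132 -7.4 26.7 0.0 45
0.000 0.000 0.132 -3.8 27.4 0.0 45
```

>>> play_rows(series="0 0 0.13 -10.7 0 -13.6 45; 0 0 0.13 -10.5 1.6 -13.6 45; 0 0 0.13 -10.2 3 -13.6 45; 0 0 0.13 -9.7 4.2 -13.7 45; 0 0 0.13 -9 5.4 -13.7 45")

```text
time_s: 18.45
tool_pos: [0.5061, 0.0731, 0.2577]
orientation: [0.317, 0.948, 0.0, 0.0]
contact_force: [-0.8, -0.2, 0.2]
width: 0.53
gripper_force: 0.0
```

>>> play_rows(series="0 0 0.13 -8 6.5 -14 45; 0 0 0.13 -20 19 0 45; 0 0 0.13 -17 22 0 45; 0 0 0.13 -14 24 0 45; 0 0 0.13 -11 25.5 0 45")

```text
time_s: 18.95
tool_pos: [0.628, 0.074, 0.2711]
orientation: [0.604, 0.797, 0.0, 0.0]
contact_force: [-0.1, -0.0, 0.9]
width: 0.529
gripper_force: 0.0
```

>>> play_rows(series="0 0 0.13 -7.4 26.7 0 45; 0 0 0.13 -3.8 27.4 0 45; 0 0 0 0 0 0 45; 0 0 0 0 0 0 45")

```text
time_s: 19.35
tool_pos: [0.6823, 0.0745, 0.2702]
orientation: [0.7, 0.715, -0.0, -0.0]
contact_force: [0.3, -0.2, 0.8]
width: 0.528
gripper_force: 0.0
```

```bash
python3 - <<'E'
from plan import *
p,r=now();print(p,np.arctan2(*r.as_matrix()[[1,0],1]))
rows(p,r,np.array([.687,.074,.17]),tool(.006),4,45)
E
```

```text
[0.68227273 0.07451201 0.2702117 ] 0.021203147722655115
-0.000 0.000 0.004 -0.2 1.2 25.1 45; -0.000 0.000 0.004 -0.1 1.2 25.1 45; -0.000 0.000 0.004 -0.1 1.2 25.1 45; -0.000 0.000 0.004 -0.1 1.2 25.1 45
```

>>> play_rows(series="0 0 0.004 0 1.2 25 45; 0 0 0.004 0 1.2 25 45; 0 0 0.004 0 1.2 25 40; 0 0 0.004 0 1 25 40; 0 0 0 0 0 0 40")

```text
time_s: 19.85
tool_pos: [0.6828, 0.0745, 0.1663]
orientation: [0.705, 0.709, -0.003, -0.003]
contact_force: [-0.9, -0.4, -0.8]
width: 0.473
gripper_force: 0.0
```

```bash
python3 - <<'E'
from plan import *
p,r=now();print(p,np.arctan2(*r.as_matrix()[[1,0],1]),status.get_obs()["contact_force"])
rows(p,r,np.array([.6865,.074,.146]),tool(.006),2,35)
E
```

```text
[0.68277877 0.07449026 0.16627209] 0.005149756136064891 [-0.85723364 -0.38991874 -0.79539112]
-0.004 0.000 -0.000 -0.2 1.9 10.1 35; -0.004 0.000 -0.000 -0.3 1.9 10.1 35
```

>>> play_rows(series="0 0 0 0 1.9 10 35; 0 0 0 0 1.9 10 35; 0 0 0 0 0 0 30; 0 0 0 0 0 0 20; 0 0 0 0 0 0 12", newtons=40)

```text
time_s: 20.35
tool_pos: [0.688, 0.0748, 0.1499]
orientation: [0.706, 0.708, -0.002, -0.002]
contact_force: [-4.0, 0.7, 0.5]
width: 0.148
gripper_force: 31.4
```

>>> play_rows(series="0 0 0 0 0 0 5; 0 0 0 0 0 0 5; 0 0 0 0 0 0 5; 0 0 0 0 0 0 5")

```text
time_s: 20.75
tool_pos: [0.6881, 0.0748, 0.1499]
orientation: [0.706, 0.708, -0.002, -0.002]
contact_force: [-6.7, -0.5, -1.7]
width: 0.146
gripper_force: 38.9
```

```bash
python3 - <<'E'
from plan import *
o=status.get_obs();p,r=now();print(p,o["contact_force"],o["torque"],o["width"],r.as_matrix()[:,2])
f0=14.5+np.degrees(np.arcsin((p[0]-.6198)/.1772));print(f0)
f=np.radians(np.r_[np.arange(f0,8,-2),8]); x=-44.5*np.cos(f)+171.5*np.sin(f); z=171.5*np.cos(f)+44.5*np.sin(f)
for a,b,c in zip(np.degrees(f[1:]),np.diff(x),-np.diff(z)): print(round(a,1),round(b,1),round(c,1))
E
```

```text
[0.68813164 0.07476441 0.14987358] [-6.68777733 -0.45399949 -1.698816  ] [ 0.04381928  0.97362294 -0.13540963] 0.14601299459670536 [-5.93289463e-03  4.21534920e-05 -9.99982399e-01]
37.18215705704591
35.2 -5.7 -2.3
33.2 -5.8 -2.1
31.2 -5.9 -1.9
29.2 -6.0 -1.7
27.2 -6.0 -1.5
25.2 -6.1 -1.2
23.2 -6.1 -1.0
21.2 -6.1 -0.8
19.2 -6.2 -0.6
17.2 -6.2 -0.4
15.2 -6.2 -0.2
13.2 -6.2 0.0
11.2 -6.2 0.3
9.2 -6.2 0.5
8.0 -3.6 0.4
```

>>> play_rows(series="0 0 0 0 -5.5 -1.8 5; 0 0 0 0 -5.8 -1.9 5; 0 0 0 0 -5.9 -1.7 5; 0 0 0 0 -6 -1.5 5; 0 0 0 0 -6 -1.4 5")

```text
time_s: 21.25
tool_pos: [0.6617, 0.0748, 0.1599]
orientation: [0.706, 0.709, 0.001, 0.001]
contact_force: [1.7, 0.7, -2.9]
width: 0.144
gripper_force: 38.9
```

>>> play_rows(series="0 0 0 0 -6 -1.2 5; 0 0 0 0 -6 -1 5; 0 0 0 0 -6 -0.8 5; 0 0 0 0 -6 -0.6 5; 0 0 0 0 -6 -0.4 5")

```text
time_s: 21.75
tool_pos: [0.633, 0.0747, 0.1656]
orientation: [0.706, 0.709, 0.002, 0.002]
contact_force: [1.6, 3.3, 6.7]
width: 0.145
gripper_force: 41.0
```

```bash
python3 - <<'E'
from plan import *
o=status.get_obs();p,r=now();print(p,o["contact_force"],o["torque"],o["width"],r.as_matrix()[:,2])
print(14.5+np.degrees(np.arcsin((p[0]-.6198)/.1772)))
t=eyes.read_camera("top")
E
```

```text
[0.63300617 0.07474894 0.16557163] [1.64245978 3.2678849  6.72407247] [ 0.38844541 -0.54418174 -0.00554177] 0.14470414476685778 [ 4.95704753e-03  5.89089744e-04 -9.99987540e-01]
18.774040329823947
```

>>> play_rows(series="0 0 0 0 -6 0 5; 0 0 0 0 -6 0 5; 0 0 0 0 -5 0 5; 0 0 0 0 -4 0.1 5; 0 0 0 0 -3 0.2 5")

```text
time_s: 22.3
tool_pos: [0.6085, 0.0747, 0.1654]
orientation: [0.706, 0.709, 0.002, 0.001]
contact_force: [1.9, 2.4, 7.9]
width: 0.145
gripper_force: 42.1
```

>>> play_rows(series="0 0 0 0 -2 0.2 5; 0 0 0 0 -2 0.2 5; 0 0 0 0 -2 0.2 5; 0 0 0 0 0 0 5")

```text
time_s: 22.7
tool_pos: [0.6023, 0.0747, 0.1647]
orientation: [0.706, 0.709, 0.001, 0.001]
contact_force: [-0.8, 2.9, 7.4]
width: 0.147
gripper_force: 42.4
```

```bash
python3 - <<'E'
from plan import *
o=status.get_obs();p,r=now();print(p,o["contact_force"],o["torque"],o["width"],r.as_matrix()[:,2])
print(14.5+np.degrees(np.arcsin((p[0]-.6198)/.1772)))
E
```

```text
[0.60229027 0.0747329  0.16473573] [-0.76784127  2.91746393  7.38657988] [ 0.44824808 -0.17966474  0.00401504] 0.14746585677975296 [ 3.15647756e-03  7.30575164e-04 -9.99994751e-01]
8.829156394830935
```

>>> play_rows(series="0 0 0 0 -1.5 0.2 5; 0 0 0 0 -1.5 0.2 5; 0 0 0 0 0 0 5")

```text
time_s: 23.0
tool_pos: [0.5998, 0.0747, 0.1646]
orientation: [0.706, 0.709, 0.002, 0.001]
contact_force: [-0.2, 1.8, 8.5]
width: 0.143
gripper_force: 42.4
```

>>> play_rows(series="0 0 0 0 -1.5 0.2 5; 0 0 0 0 -1.5 0.2 5; 0 0 0 0 0 0 5")

```text
time_s: 23.3
tool_pos: [0.5962, 0.0747, 0.1639]
orientation: [0.706, 0.709, 0.001, 0.001]
contact_force: [-1.0, 2.0, 9.2]
width: 0.144
gripper_force: 42.8
```

```bash
python3 - <<'E'
from pk import *
w,a=yb(t,.008);print(a,w.min(0),w.max(0))
h=cv2.cvtColor(s["img"],cv2.COLOR_RGB2HSV)
im=t["img"].astype(int)
for c in (222,226,230,246,250,254): print(c,[(r,tuple(im[r,c])) for r in range(176,206,2)])
E
```

```text
[479.0] [0.4594853  0.01867282] [0.54477775 0.12265722]
222 [(176, (np.int64(63), np.int64(109), np.int64(110))), (178, (np.int64(58), np.int64(101), np.int64(102))), (180, (np.int64(53), np.int64(94), np.int64(93))), (182, (np.int64(49), np.int64(85), np.int64(86))), (184, (np.int64(43), np.int64(77), np.int64(77))), (186, (np.int64(39), np.int64(68), np.int64(69))), (188, (np.int64(153), np.int64(160), np.int64(160))), (190, (np.int64(191), np.int64(189), np.int64(192))), (192, (np.int64(177), np.int64(171), np.int64(174))), (194, (np.int64(193), np.int64(197), np.int64(196))), (196, (np.int64(37), np.int64(83), np.int64(60))), (198, (np.int64(46), np.int64(81), np.int64(62))), (200, (np.int64(136), np.int64(142), np.int64(127))), (202, (np.int64(201), np.int64(208), np.int64(200))), (204, (np.int64(203), np.int64(210), np.int64(202)))]
226 [(176, (np.int64(62), np.int64(108), np.int64(108))), (178, (np.int64(56), np.int64(100), np.int64(100))), (180, (np.int64(50), np.int64(92), np.int64(92))), (182, (np.int64(49), np.int64(85), np.int64(84))), (184, (np.int64(46), np.int64(79), n
[... 3028 characters left out ...]
t64(97))), (180, (np.int64(59), np.int64(92), np.int64(90))), (182, (np.int64(253), np.int64(250), np.int64(238))), (184, (np.int64(252), np.int64(250), np.int64(239))), (186, (np.int64(239), np.int64(233), np.int64(216))), (188, (np.int64(69), np.int64(118), np.int64(118))), (190, (np.int64(68), np.int64(118), np.int64(117))), (192, (np.int64(67), np.int64(117), np.int64(116))), (194, (np.int64(64), np.int64(114), np.int64(114))), (196, (np.int64(64), np.int64(113), np.int64(113))), (198, (np.int64(63), np.int64(111), np.int64(111))), (200, (np.int64(61), np.int64(110), np.int64(111))), (202, (np.int64(58), np.int64(107), np.int64(108))), (204, (np.int64(56), np.int64(104), np.int64(105)))]
```

>>> play_rows(series="0 0 0 0 -1.5 0.2 5; 0 0 0 0 -1.5 0.2 5; 0 0 0 0 0 0 5")

```text
time_s: 23.7
tool_pos: [0.5948, 0.0747, 0.164]
orientation: [0.706, 0.709, 0.003, 0.002]
contact_force: [3.8, 1.8, 5.9]
width: 0.145
gripper_force: 42.6
```

>>> play_rows(series="0 0 0 0 -1.5 0.2 5; 0 0 0 0 0 0 5")

```text
time_s: 23.9
tool_pos: [0.5941, 0.0747, 0.1641]
orientation: [0.706, 0.709, 0.003, 0.003]
contact_force: [4.4, 1.8, 6.9]
width: 0.143
gripper_force: 42.6
```

```bash
python3 - <<'E'
from pk import *
q=onz(t,240,195,.1344);print(q,"heel",q[0]+.0579)
for c in(222,226,246,250):
    v=t["img"][190:200,c].min(1).astype(float); print(c,v)
print(yb(t,.008)[0].min(0))
E
```

```text
[0.55599063 0.0632491  0.1344    ] heel 0.6138906333409779
222 [176. 184. 176. 191. 198. 104.  46.  38.  46.  85.]
226 [255. 255. 252. 224. 201. 104.  74. 131. 160. 129.]
246 [240. 219. 217. 213. 202. 144.  60.  46.  55.  43.]
250 [176. 205. 253. 255. 255. 163.  61.  49.  51.  32.]
[0.4594853  0.01856339]
```

>>> play_rows(series="0 0 0 0 1 -0.5 5; 0 0 0 0 0 0 5; 0 0 0 0 0 0 16; 0 0 0 0 0 0 20; 0 0 0 0 0 0 35")

```text
time_s: 24.5
tool_pos: [0.5905, 0.0738, 0.1602]
orientation: [0.706, 0.709, -0.001, -0.001]
contact_force: [-0.7, -0.5, -0.3]
width: 0.389
gripper_force: 0.0
```

>>> play_rows(series="0 0 0 0 0 0 40; 0 0 0 0 0 -10 40; 0 0 0 0 0 -25 40; 0 0 0 0 0 -40 40; 0 0 0 0 0 -40 40")

```text
time_s: 25.0
tool_pos: [0.5911, 0.0741, 0.2769]
orientation: [0.706, 0.708, -0.001, -0.001]
contact_force: [0.7, 0.8, -0.8]
width: 0.469
gripper_force: 0.0
```

>>> play_rows(series="0 0 0 45 0 -10 40; 0 0 0 45 0 0 40; 0 0 0 45 0 0 40; 0 0 0 45 0 0 40; 0 0 0 45 0 0 40")

```text
time_s: 25.5
tool_pos: [0.5907, 0.3008, 0.2869]
orientation: [0.706, 0.708, -0.0, 0.0]
contact_force: [0.7, -0.4, 0.7]
width: 0.471
gripper_force: 0.0
```

```bash
python3 - <<'E'
from pk import *
print(now()[0])
def ed(v,th):
    b=v>th; i=np.flatnonzero(b[1:]!=b[:-1]); return [round(float(k+(th-v[k])/(v[k+1]-v[k])),1) for k in i]
w=t["img"].min(2).astype(float)
for c in(222,226,231,245,250,254): print(c,[165+e for e in ed(w[165:203,c],130)])
for r in(174,177,190,193): print(r,[210+e for e in ed(w[r,210:265],130)])
q,a=yb(t,.008);print(a,q.min(0),q.max(0),cv2.minAreaRect(q))
E
```

```text
[0.59001443 0.30454173 0.28622123]
222 [170.3, 194.6, 200.0]
226 [170.4, 179.9, 185.2, 194.6, 196.5, 198.9]
231 [170.3, 180.7, 183.0, 194.6, 196.0, 198.1]
245 [170.3, 180.8, 183.2, 194.8]
250 [170.6, 180.1, 186.1, 195.0]
254 [170.3, 195.0]
174 [256.8]
177 [256.8]
190 [214.4, 218.1, 256.9]
193 [216.8, 218.2, 256.8]
[478.5] [0.4594853 0.0185087] [0.54477775 0.12265722] ((0.5015462040901184, 0.07040698826313019), (0.08534103631973267, 0.10297536849975586), 1.1237372159957886)
```

```bash
python3 - <<'E'
from pk import *
print(onz(t,237.5,194.7,.1344),onz(t,237.5,170.3,.1344))
from bench import job
print(job.finish_job())
E
```

```text
[0.55682989 0.071326   0.1344    ] [0.63590234 0.07272265 0.1344    ]
the job is handed in; nothing more can be done
None
```

I handed the job in at about 25 s: the case looks level on the packer with its back square to the plate, but the hand-in returned no verdict, so whether it passed is not confirmed. I checked the final pose only by pixel measurements from the top camera, having used up my picture views, and took the step 1 and 2 conditions from earlier measurements and forces.

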